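# Remote out from under the notebooks

### The arm

A 7-joint arm with a two-finger parallel gripper is mounted at the origin on the work surface. World frame = base frame: x ahead of the robot, y to its left, z up, the work surface at z = 0. Lengths are in m, angles in rad, forces in N, time in s.
With the tool pointing down it reaches from about 0.4 to 0.925 m from the base axis. Payload 4.1 kg.
Tool frame: the origin (TCP) lies midway between the tips of the shut fingers; the grasp point (between the pads) lies behind it (arm.tcp_to_grasp is the z of the grasp point in the tool frame, in m); z points along the fingers, y is the line along which they close (so a half turn about z gives the same grasp; the last joint's range is limited). The gripper opens to 85 mm and grips with 20 to 120 N. Pads are 22 mm wide; open, the fingers measure 114 mm over their backs; the gripper's body (76 mm by 85 mm) begins 54 mm behind the grasp point. The pads swing forward as they close: fully open they stand 13 mm farther back than shut.
Start: joints at [1.015, 0.398, 0.045, 1.537, -0.019, 1.207, -0.051], TCP at [0.287, -0.583, 0.231] pointing down, gripper open.
Joint ranges: [-2.82, 2.82], [-0.49, 2.23], [-1.37, 1.46], [0, 2.46], [-1.36, 4.5], [0.23, 2], [-2.94, 2.94]. Speed limits (rad/s): [2.57, 2.57, 3.14, 3.14, 3.14, 3.14, 3.14].

### API

Orientations are given as a rotation vector (axis times angle).
In Python, from rig import arm gives the robot as it stands. The module is installed in compiled form; this text tells all that it offers.
- The arm moves only by the tool jog_arm, never from a script. Its argument "steps" is one flat list of numbers, 5 for each row, row after row: the finger opening in mm, from 0 to 85.4, then the shift along the tool's x, y, z in mm, then the turn about the tool's z in degrees. In form: [gripper, tx, ty, tz, turn, gripper, tx, ty, tz, turn, ...]. A call has 1 to 12 rows; each row shifts and turns the commanded pose from where the row before left it, along the tool's axes as they then stand; what a row does not reach is not made up. A row lasts 1/12 s, in which the tool goes at most 41.7 mm and 7.16 degrees, less where a joint would pass 70% of its speed; a pose out of reach is approached as far as the arm can. A call is refused whole if a number of a shift passes 41.7 or a number of a turn 7.16, either way. A call with a gripper value outside its range is refused whole. The fingers move at their own pace and stop on an object; the grip force is fixed at half the most. Time passes only in rows, so rows that do not move let the fingers close. It gives the time, the measured TCP pose, the force, the opening and the grip force at its end, in the units of the state.
- arm.sense(): the state, without advancing time (a new reading comes with each control period).
- arm.grab_frame(name): name is "scene" or "top"; returns (picture, depth): 384x512x3 uint8, red, green, blue; 384x512 float32, m along the optical axis (not along the pixel's ray), 0 where there is no reading.
- arm.calibration(name): a dict with "vertical_fov" (degrees; the focal length in pixels is half the picture's height over the tangent of half this angle, whatever the lens; pixels are square), "cx", "cy" (the principal point, pixels), "world_from_camera" (4x4, takes a point from camera to world coordinates). Camera axes: x right, y up, looking along -z (the intrinsics and any distortion apply to the point x, -y, -z); pixel columns grow to the right and rows downward; lengths in m; the calibration is good to about 2 mm. A picture is of the moment at which its call begins. calibration takes no time and is no camera call.
- arm.finish_job(): hands the job in; it is judged then, once.
Trained networks look in the newest picture that a camera, given by its name, has taken for a name from the list of things; names that differ only in an ending like _2 or _b are one class to them, and where a whole thing is asked for, a point or a joint stands for the part that bears it (a point fixed in the world has none). Each returns a list of dicts, best first, with "score" (0 to 1); they miss things now and then, are a little off and sometimes report something else, mostly with a low value. They report only what shows in the picture. A call takes as long as a camera call. They do not tell look-alikes from the thing itself.
- arm.outline_of(camera, target): "region" (384x512 bool, what is visible of it) and "box" ([left, top, right, bottom] in pixels, round what is visible of it).
The state is a dict: "time": time; "qpos": joint angles; "dq": joint speeds; "joint_efforts": joint torques, N m; "ee_pos": TCP position; "orientation": TCP orientation; "force": force on the tool from outside, world axes, zero at the start; "moment": the same for the moment, N m; "finger_gap": opening from 0.0 (shut) to 1.0 (fully open); "grip_force": force on a finger pad.
Only numpy, scipy, OpenCV 4.12 (cv2) and the standard library are available. Lean on these libraries where they do the work, as an engineer would, in place of code of your own. Each camera call takes 0.05 s, during which the arm holds its last target. There are 200 camera calls.

### The job

The grey remote control lies at the bottom of one of the two piles under the clear desk riser. Slide it out from under its notebooks and tin, so that the rest of that pile settles flat on the desk behind the riser's front rail with the tin still standing on top, and leave the other pile alone. Then lay the remote, buttons up, lengthwise on the sloping black stand, straight and central, with its lower end pushed right down against the orange lip, and let go.

Things in the scene. Friction and masses are not known exactly. Their poses are not given: they have to be found in the camera images.
- riser: Clear desk riser, fixed, two piles under it (near y = -120 and +120 mm, either way round). Origin on the desk under the middle of its front rail; x points in under the riser, away from the robot; y along the rail. Rail: steel bar, x -10 to 4 mm, heights 26 to 45 mm, leaning in at the top; it stops notebooks, but 22 mm thick things pass below. Black side legs at y = +-275 mm, 10 mm thick, x -14 to 128 mm
- riser_edge (a point): Middle of the lower front edge of the riser's clear top: 105 mm above the desk, at x = -14 mm of the riser. The top is 8 mm thick, 560 mm wide and 142 mm deep, with a small black hub to 131 mm at its middle. It overhangs the rail, so a gripper pointing straight down cannot reach what pokes out there: lean it back towards the robot
- remote_center (a point): Grey remote control, silver top, dark buttons: 170 mm long (x), 50 wide (y), 22 thick, about 130 g; the point is its centre, half-way up. Flat on the desk, x about along the riser's x, its -x end poking out about 50 mm on the robot's side of the rail. The red notebook, blue pad and tin lie on it; masses and friction vary
- rednote_center (a point): Red hard-cover notebook, 105 mm (x) by 148 mm (y) by 14 mm; point at its centre. Rests on the remote just behind the rail, its front edge 6 to 14 mm inwards of the riser's origin; about 130 g
- bluepad_center (a point): Blue hard notepad, 90 mm (x) by 120 mm (y) by 10 mm; point at its centre. Rests on the red notebook; about 70 g
- tin_center (a point): Small round metal tin with a green band, 48 mm across, 36 mm high; point at its centre. Stands on the blue pad; about 40 g
- pencase_center (a point): Light wooden pen case, 170 x 50 x 22 mm, bottom of the other pile, poking out in the same way; point at its centre. Leave it alone
- yellownote_center (a point): Yellow notebook, 105 x 148 x 16 mm, on the pen case; point at its centre. Leave it alone
- stand: Black sloping stand, fixed, left or right on the desk before the riser, base 150 x 70 mm. Origin on the desk under its middle; x up-slope (away from the robot), y across. The ramp, 44 mm wide, 150 long, rises 25 degrees towards +x from x = -65 mm, height 22 mm. With the remote home against the lip, its centre is at x = 7.4, y = 0, z = 67.9 mm of this frame
- stand_lip (a point): Foot of the ramp: middle of the line where its surface meets the orange lip, at x = -65, z = 22 mm of the stand. The lip stands 12 mm proud of the ramp and stops the remote's lower end. Friction may hold the remote on the slope: bring it down until it is felt to meet the lip
- pentray: Aluminium tray of pens, 150 x 80 x 30 mm, fixed, on the side opposite the stand; origin under its middle
Things that resemble listed ones, but are neither listed nor needed, are in the scene too. Of the things that look like the part that bears remote_center, the larger one is meant.

How it is judged:
On the way:
1. the remote is drawn out clear of the rail and its pile has settled flat on the desk behind the rail, the tin standing on top (x of remote_center in the frame of riser below -0.08 m and angle between each of rednote_center, bluepad_center's own z axis and vertical below 0.12 rad and height (world z) of rednote_center below 0.013 m and x of rednote_center in the frame of riser between 0.02 and 0.12 m and y of rednote_center in the frame of riser between -0.21 and 0.21 m and height (world z) of bluepad_center below 0.025 m and x of bluepad_center in the frame of riser between 0.02 and 0.12 m and y of bluepad_center in the frame of riser between -0.21 and 0.21 m and angle between tin_center's own z axis and vertical below 0.15 rad and height (world z) of tin_center between 0.036 and 0.048 m and horizontal distance between tin_center and bluepad_center below 0.055 m), for 0.2 s.
At the end, for the whole second after the job is handed in: Remote on the slope, buttons up, lower end within 5 mm of the lip, within 12 mm of the middle line and 7 degrees of its direction; red notebook flat on the desk and blue pad flat on it, behind the rail between the legs; tin upright on the pad (x of remote_center in the frame of stand between 0 and 0.012 m and z of remote_center in the frame of stand between 0.062 and 0.074 m and y of remote_center in the frame of stand between -0.012 and 0.012 m and angle between the y axis of stand and the y axis of remote_center, either way round below 0.12 rad and angle between remote_center's own z axis and vertical between 0.37 and 0.5 rad and angle between each of rednote_center, bluepad_center's own z axis and vertical below 0.12 rad and height (world z) of rednote_center below 0.013 m and x of rednote_center in the frame of riser between 0.02 and 0.12 m and y of rednote_center in the frame of riser between -0.21 and 0.21 m and height (world z) of bluepad_center below 0.025 m and x of bluepad_center in the frame of riser between 0.02 and 0.12 m and y of bluepad_center in the frame of riser between -0.21 and 0.21 m and angle between tin_center's own z axis and vertical below 0.15 rad and height (world z) of tin_center between 0.036 and 0.048 m and horizontal distance between tin_center and bluepad_center below 0.055 m); the robot touches nothing.
It fails at once if the tin is tipped over (angle between tin_center's own z axis and vertical above 0.7 rad).
It fails at once if the yellow notebook is moved more than 15 mm (distance of yellownote_center from where it was at the start of the episode above 0.015 m).
It fails at once if the wooden pen case is moved more than 15 mm (distance of pencase_center from where it was at the start of the episode above 0.015 m).
It also fails if it takes over 58 s, if anything falls off the work surface, if the arm or the gripper's body presses on something with over 40 N, if the wrist force passes 120 N, or if a joint passes its speed limit or range.

## Working session

There is one attempt and no reset: what is moved stays moved. The work goes in short steps, Python scripts to look and compute and a tool call to move; the robot and the scene stay as the last step left them, time stands still between calls to the robot, and variables do not carry over. Pictures are saved under pics/ and viewed, at most 10 in all, crops included, and the job is handed in when it is done.

Besides the shell and the picture viewer there is one more tool, called after "Call:" as name(argument=value, ...), one argument or row to a line, values as JSON. jog_arm: Moves the arm, as the interface text tells. Its arguments: {"type":"object","properties":{"steps":{"type":"array","items":{"type":"number"}}},"required":["steps"]}

```bash
mkdir -p pics
cat > h.py <<'E'
import numpy as np, cv2
from scipy.spatial.transform import Rotation as R
from rig import arm
def cam(n):
    c=arm.calibration(n); f=192/np.tan(np.radians(c["vertical_fov"]/2)); return c,f
def pts(n,d):
    c,f=cam(n); v,u=np.mgrid[0:384,0:512]
    P=np.stack([(u-c["cx"])/f*d,-(v-c["cy"])/f*d,-d,np.ones_like(d)],-1)
    return (P@np.array(c["world_from_camera"]).T)[...,:3]
def shot(n,tag):
    p,d=arm.grab_frame(n); cv2.imwrite(f"pics/{tag}.png",p[...,::-1]); np.savez(f"/tmp/{tag}.npz",p=p,d=d); return p,d,pts(n,d)
E
python3 - <<'E'
from h import *
s=arm.sense(); print(s, arm.tcp_to_grasp)
for n in("scene","top"):
    c=arm.calibration(n); print({k:np.round(v,3) if not isinstance(v,str) else v for k,v in c.items()})
    p,d,P=shot(n,n)
    for t in ["riser","riser_edge","remote_center","rednote_center","bluepad_center","tin_center","pencase_center","yellownote_center","stand","stand_lip","pentray"]:
        for o in arm.outline_of(n,t)[:3]:
            m=o["region"]&(d>0); print(n,t,round(o["score"],2),np.round(o["box"]),np.round(np.median(P[m],0),3) if m.any() else None)
ims=[cv2.imread(f"pics/{n}.png") for n in("scene","top")]
cv2.imwrite("pics/both.png",cv2.resize(np.vstack(ims),None,fx=.78,fy=.78))
E
```

```text
{'time': 0.0, 'qpos': array([ 1.01500931,  0.39920528,  0.04502668,  1.53787452, -0.01869074,
        1.20689663, -0.05068972]), 'dq': array([-0.00064153,  0.00063642, -0.00038198,  0.00054165, -0.00176973,
        0.00121675,  0.00048011]), 'joint_efforts': array([-4.69556453e-04, -4.75131190e+01,  1.36467688e+00, -2.54224795e+01,
        1.16153969e-02,  9.38551122e-03,  5.06292565e-06]), 'ee_pos': array([ 0.28643567, -0.5827813 ,  0.23025718]), 'orientation': array([-3.05813692e+00, -7.11075556e-01,  9.13081968e-04]), 'force': array([ 0.32099459,  0.58598145, -0.06901987]), 'moment': array([-0.04450482,  0.01769339,  0.0395254 ]), 'grip_force': 0.0, 'finger_gap': 0.9974767578502061} -0.0187
{'vertical_fov': np.float64(44.507), 'cx': np.float64(257.15), 'cy': np.float64(186.856), 'world_from_camera': array([[ 0.719, -0.413,  0.559,  1.294],
       [ 0.695,  0.406, -0.594, -0.817],
       [ 0.018,  0.815,  0.579,  0.866],
       [ 0.   ,  0.   ,  0.   ,  1.   ]])}
scene riser 0.9 [206. 150. 371. 303.] [ 0.702 -0.117  0.115]
scene riser_edge 0.61 [202. 152. 372. 306.] [ 0.702 -0.117 
[... 692 characters left out ...]
 0.375],
       [-1.   ,  0.015,  0.004, -0.017],
       [ 0.006,  0.164,  0.986,  1.122],
       [ 0.   ,  0.   ,  0.   ,  1.   ]])}
top riser 0.8 [137.  99. 375. 172.] [ 0.678 -0.012  0.111]
top riser 0.46 [348. 201. 381. 268.] [ 0.455 -0.29   0.034]
top riser_edge 0.63 [137.  96. 375. 178.] [ 0.678 -0.013  0.111]
top remote_center 0.7 [259. 199. 304. 241.] [ 0.487 -0.085  0.014]
top remote_center 0.66 [200. 167. 217. 189.] [0.588 0.099 0.021]
top pencase_center 0.75 [290. 165. 309. 183.] [ 0.607 -0.133  0.02 ]
top stand 0.9 [348. 203. 384. 267.] [ 0.455 -0.29   0.033]
top stand_lip 0.91 [348. 201. 384. 270.] [ 0.455 -0.29   0.033]
top pentray 0.75 [ 98. 198. 150. 263.] [0.456 0.313 0.011]
```

Run:
```python
from h import *
a=cv2.imread("pics/top.png")[80:290,80:400]; cv2.imwrite("pics/topc.png",cv2.resize(a,None,fx=2.5,fy=2.5,interpolation=cv2.INTER_CUBIC))
d=np.load("/tmp/top.npz")["d"];P=pts("top",d)
for t,k in (("remote_center",0.02),("pencase_center",0.02)):
    for o in arm.outline_of("top",t)[:2]:
        m=o["region"]&(d>0); m&=(P[...,2]>.01); q=P[m]; r=cv2.minAreaRect((q[:,:2]*1000).astype(np.float32)); print(t,o["box"],np.round(r[0]),np.round(r[1]),r[2],np.round(np.percentile(q,[2,50,98],axis=0),3).tolist())
```

```text
remote_center [259.0, 199.1, 303.6, 241.2] [486. -86.] [ 34. 115.] 41.09429931640625 [[0.443, -0.131, 0.011], [0.486, -0.085, 0.014], [0.527, -0.043, 0.018]]
remote_center [200.5, 167.3, 217.2, 189.3] [590. 100.] [46. 50.] 5.717650890350342 [[0.567, 0.076, 0.014], [0.59, 0.099, 0.021], [0.613, 0.124, 0.026]]
pencase_center [290.4, 164.6, 308.6, 182.7] [ 608. -135.] [45. 49.] 1.5575042963027954 [[0.586, -0.158, 0.014], [0.607, -0.133, 0.021], [0.628, -0.11, 0.025]]
```

View pics/topc.png

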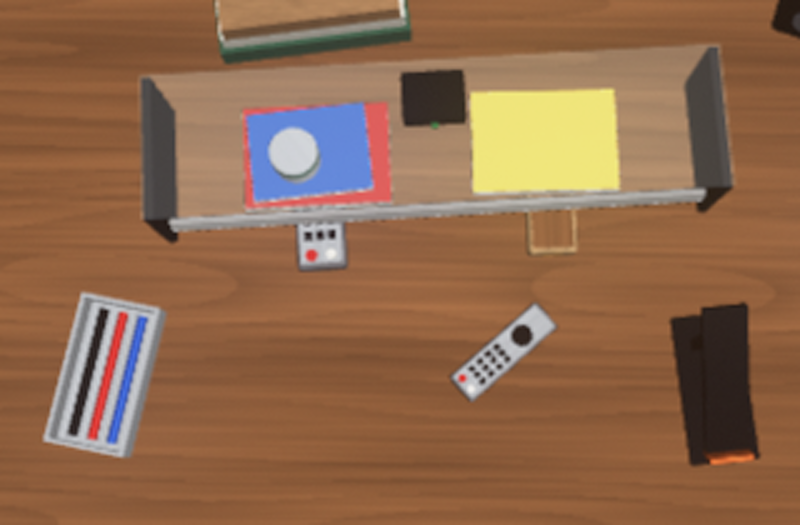

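View pics/scene.png

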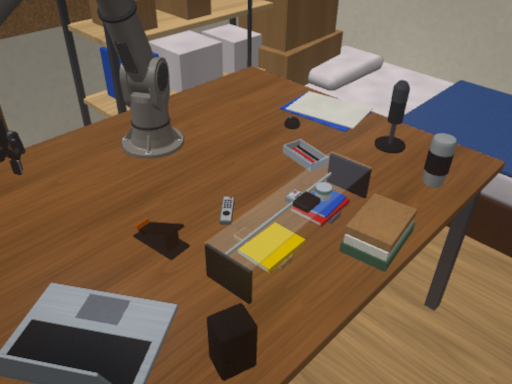

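Top view (crop px): the loose remote at (503,352) is small (34x115 mm) and is the look-alike. The one poking out under the rail at (322,245) is 46–50 mm wide, has buttons and the red/blue/tin pile on it, so it is the one meant. The pen case is at (552,232), the stand at (715,385) with its lip at (732,458), and the pen tray at (103,375).

Run:
```python
from h import *
z=np.load("/tmp/top.npz");d=z["d"];p=z["p"];P=pts("top",d)
c,f=cam("top");W=np.array(c["world_from_camera"])
def ray(u,v,h):
    r=W[:3,:3]@np.array([(u-c["cx"])/f,-(v-c["cy"])/f,-1]);o=W[:3,3];return o+r*(h-o[2])/r[2]
def T(x,y):return x/2.5+80,y/2.5+80
print("rail top-front pts",[np.round(ray(*T(*q),.04),4) for q in((172,230),(705,199))])
print("remote end corners z.022",[np.round(ray(*T(*q),.022),4) for q in((299,270),(346,267),(296,225),(345,222))])
for nm in("top","scene"):
    dd=np.load(f"/tmp/{nm}.npz")["d"];Q=pts(nm,dd)
    m=(Q[...,2]>.1)&(Q[...,2]<.125)&(Q[...,0]>.5)&(Q[...,0]<.95)&(abs(Q[...,1])<.4);q=Q[m]
    print(nm,m.sum(),cv2.minAreaRect((q[:,:2]*1000).astype(np.float32)),np.round(np.percentile(q,[1,50,99],axis=0),3).tolist())
m=(abs(P[...,0]-.455)<.15)&(abs(P[...,1]+.3)<.09)&(P[...,2]>.015)&(P[...,2]<.11);q=P[m]
print("stand all",cv2.minAreaRect((q[:,:2]*1000).astype(np.float32)))
# ramp plane
o=arm.outline_of("top","stand")[0];m=o["region"]&(d>0)
r=P[m&(P[...,2]>.03)];
A=np.c_[r[:,:2],np.ones(len(r))];w=np.ones(len(r),bool)
for _ in range(10):
    k=np.linalg.lstsq(A[w],r[w,2],rcond=None)[0];w=abs(A@k-r[:,2])<.004
g=k[:2];print("ramp",w.sum(),len(r),"slope deg",np.degrees(np.arctan(np.hypot(*g))),"yaw",np.degrees(np.arctan2(g[1],g[0])),cv2.minAreaRect((r[w,:2]*1000).astype(np.float32)),r[w].max(0),r[w].min(0))
hsv=cv2.cvtColor(p,cv2.COLOR_RGB2HSV);og=(hsv[...,0]<18)&(hsv[...,1]>200)&(hsv[...,2]>150)&(P[...,1]<-.2)&(P[...,0]<.45)&(P[...,0]>.3)
v,u=np.nonzero(og);print("lip",len(u),u.min(),u.max(),v.min(),v.max(),[np.round(ray(a,b,.03),4) for a,b in zip(u,v)][::6])
b=P[m&(P[...,2]<.03)&(P[...,2]>.004)];print("base",len(b),cv2.minAreaRect((b[:,:2]*1000).astype(np.float32)),np.round(np.percentile(b[:,2],[5,50,95]),4))
```

```text
rail top-front pts [array([0.5993, 0.2449, 0.04  ]), array([ 0.6395, -0.2894,  0.04  ])]
remote end corners z.022 [array([0.5638, 0.1189, 0.022 ]), array([0.5676, 0.0715, 0.022 ]), array([0.6102, 0.1235, 0.022 ]), array([0.6141, 0.0738, 0.022 ])]
top 13241 ((702.0397338867188, -80.33892822265625), (232.1820526123047, 708.1632080078125), 13.923361778259277) [[0.604, -0.375, 0.107], [0.682, -0.017, 0.111], [0.83, 0.259, 0.117]]
scene 7093 ((704.6564331054688, -83.2930908203125), (233.6263427734375, 709.74560546875), 14.06931209564209) [[0.609, -0.296, 0.104], [0.695, -0.093, 0.116], [0.775, 0.256, 0.12]]
stand all ((452.5521240234375, -300.9705810546875), (149.03126525878906, 45.3615608215332), 6.719973087310791)
ramp 862 965 slope deg 24.482540425927695 yaw 6.451380527822225 ((465.19091796875, -299.2962951660156), (121.96861267089844, 45.057212829589844), 7.1820831298828125) [ 0.52641488 -0.27085828  0.0861301 ] [ 0.40428213 -0.32754414  0.03007438]Traceback (most recent call last):
  File "<stdin>", line 23, in <module>
    return umr_minimum(a, axis, None, out, keepdims, initial, where)
ValueError: zero-size array to reduction operation minimum which has no identity
```

Run:
```python
from h import *
z=np.load("/tmp/top.npz");d=z["d"];p=z["p"];P=pts("top",d)
c,f=cam("top");W=np.array(c["world_from_camera"])
def ray(u,v,h):
    r=W[:3,:3]@np.array([(u-c["cx"])/f,-(v-c["cy"])/f,-1]);o=W[:3,3];return o+r*(h-o[2])/r[2]
m=(abs(P[...,0]-.455)<.15)&(abs(P[...,1]+.3)<.07)&(P[...,2]>.028)&(P[...,2]<.1);r=P[m]
A=np.c_[r[:,:2],np.ones(len(r))];w=np.ones(len(r),bool)
for _ in range(10):
    k=np.linalg.lstsq(A[w],r[w,2],rcond=None)[0];w=abs(A@k-r[:,2])<.003
s=r[w];cy=(s[:,1]+.3);print("plane z at (.4555,-.3006)",A.shape,[.4555,-.3006,1]@k, np.degrees(np.arctan2(k[1],k[0])))
h=cv2.cvtColor(p,cv2.COLOR_RGB2HSV).astype(int);og=(h[...,0]<16)&(h[...,1]>190)&(h[...,2]>180);og[:250]=0;og[:,:330]=0
v,u=np.nonzero(og);q=P[og];print("lip px",len(u),u.min(),u.max(),v.min(),v.max(),np.round(np.median(q,0),4),np.round(q.min(0),4),np.round(q.max(0),4))
a=np.radians(4.3);ex=np.array([np.cos(a),np.sin(a)]);ey=np.array([-ex[1],ex[0]])
m=(P[...,2]>.108)&(P[...,2]<.118)&(P[...,0]>.5)&(P[...,0]<.85)&(abs(P[...,1]+.01)<.29);q=P[m];X=q[:,:2]@ex;Y=q[:,:2]@ey
for lo in np.arange(-.3,.25,.05):
    t=(Y>lo)&(Y<lo+.05)
    if t.sum()>20:print(round(lo,2),t.sum(),np.round(np.percentile(X[t],[1,99]),4))
print("Y range",np.percentile(Y,[.3,99.7]))
for n in [(.5657,.0952),(.619,-.022)]:print("riserdir",np.array(n)@ex,np.array(n)@ey)
```

```text
plane z at (.4555,-.3006) (1016, 3) 0.05207837947153213 6.303672509811042
lip px 5 364 379 262 264 [ 0.3827 -0.3049  0.0339] [ 0.3801 -0.3258  0.0296] [ 0.3854 -0.2895  0.0353]
-0.3 1147 [0.6126 0.7515]
-0.25 1163 [0.6124 0.7515]
-0.2 1168 [0.6126 0.7516]
-0.15 1172 [0.6122 0.7519]
-0.1 773 [0.6126 0.7525]
-0.05 1047 [0.6127 0.7522]
-0.0 1179 [0.613  0.7514]
0.05 1190 [0.6132 0.7519]
0.1 1192 [0.6129 0.7518]
0.15 1179 [0.6132 0.7519]
0.2 324 [0.613  0.7522]
Y range [-0.34335857  0.21210741]
riserdir 0.5712456048290243 0.05251655894593745
riserdir 0.6156080656618674 -0.0683499048430494
```

Call:
jog_arm(
  steps=[85,0,0,0,7.05,85,0,0,0,7.05,85,0,0,0,7.05,85,15,-32,0,0,85,15,-32,0,0,85,15,-32,0,0,85,15,-32,0,0,85,15,-32,0,0,85,15,-32,0,0,85,15,-32,0,0,85,15,-32,0,0,85,15,-32,0,0],
)

```text
time: 2.35
ee_pos: [0.3963, -0.283, 0.2316]
orientation: [3.138, 0.137, 0.001]
force: [1.3, -0.2, 0.1]
finger_gap: 1.0
grip_force: 0.0
```

Call:
jog_arm(
  steps=[85,15,-32,0,0,85,15,-32,0,0,85,15,-32,0,0,85,15,-32,0,0,85,15,-32,0,0,85,15,-32,0,0,85,15,-32,0,0,85,15,-32,0,0,85,15,-32,0,0,85,15,-32,0,0,85,0,0,0,0,85,0,0,0,0],
)

```text
time: 3.35
ee_pos: [0.5176, 0.0498, 0.2314]
orientation: [-3.138, -0.145, -0.0]
force: [0.3, -0.4, -0.6]
finger_gap: 0.995
grip_force: 0.0
```

Call:
jog_arm(
  steps=[70,13,-20.5,0,0,70,13,-20.5,20,0,70,0,0,35,0,70,0,0,35,0,70,0,0,35,0,70,0,0,35,0,70,0,0,30,0,70,0,0,22,0,70,0,0,14,0,70,0,0,5,0,70,0,0,0,0,70,0,0,0,0],
)

```text
time: 4.35
ee_pos: [0.5403, 0.0894, 0.0009]
orientation: [3.138, 0.136, 0.002]
force: [0.1, 0.0, -0.1]
finger_gap: 0.82
grip_force: 0.0
```

Run:
```python
from h import *
p,d,P=shot("top","t2")
p2,_,_=shot("scene","s2")
a=cv2.resize(p[110:240,140:300],None,fx=4.5,fy=4.5,interpolation=cv2.INTER_CUBIC)
cv2.imwrite("pics/t2c.png",a[...,::-1]); print(arm.sense()["ee_pos"])
```

```text
[0.5409382  0.09006804 0.00166816]
```

View pics/t2c.png

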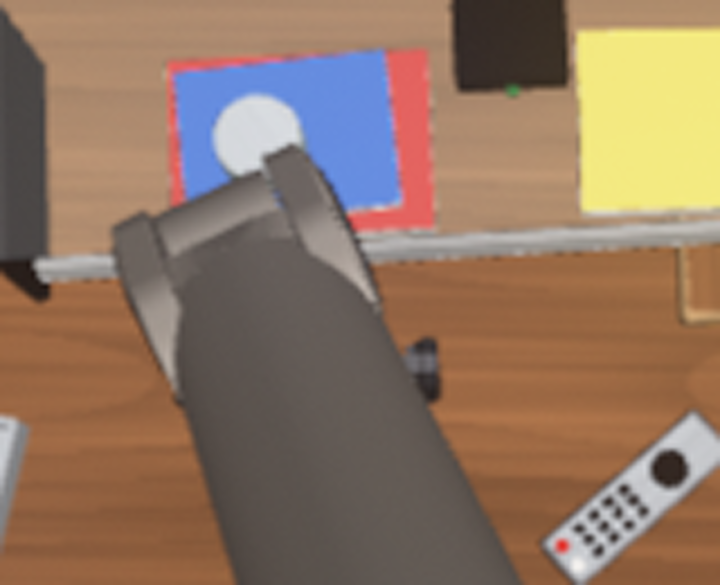

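Call:
jog_arm(
  steps=[70,6,-1.5,2,0,70,6,-1.5,2,0,70,5,0,0,0,70,3,0,0,0,70,0,0,0,0,70,0,0,0,0],
)

```text
time: 4.95
ee_pos: [0.5596, 0.0951, -0.0037]
orientation: [3.138, 0.138, -0.0]
force: [0.5, 0.0, 0.4]
finger_gap: 0.816
grip_force: 0.0
```

Call:
jog_arm(
  steps=[70,2,0,0,0,70,2,0,0,0,70,2,0,0,0,70,0,0,0,0,70,0,0,0,0],
)

```text
time: 5.37
ee_pos: [0.5654, 0.0956, -0.0037]
orientation: [3.139, 0.138, 0.0]
force: [0.0, -0.0, -0.2]
finger_gap: 0.819
grip_force: 0.0
```

Call:
jog_arm(
  steps=[70,1.5,0,0,0,70,1.5,0,0,0,70,0,0,0,0,70,0,0,0,0],
)

```text
time: 5.7
ee_pos: [0.5684, 0.0959, -0.0037]
orientation: [3.139, 0.138, 0.0]
force: [-1.3, -0.1, 1.2]
finger_gap: 0.817
grip_force: 0.0
```

Call:
jog_arm(
  steps=[60,-0.5,0,-1,0,52,0,0,0,0,46,0,0,0,0,40,0,0,0,0,40,0,0,0,0,40,0,0,0,0],
)

```text
time: 6.2
ee_pos: [0.5679, 0.0961, -0.0021]
orientation: [3.139, 0.138, 0.0]
force: [-2.1, 0.2, 5.1]
finger_gap: 0.566
grip_force: 62.4
```

Call:
jog_arm(
  steps=[40,-2,0,-0.7,0,40,-4,0,0,0,40,-6,0,0,0,40,-6,0,0,0,40,-6,0,0,0,40,-6,0,0,0,40,-6,0,0,0,40,-6,0,0,0,40,-6,0,0,0,40,-4,0,0,0,40,0,0,0,0],
)

```text
time: 7.12
ee_pos: [0.5143, 0.0911, -0.0021]
orientation: [3.138, 0.138, -0.003]
force: [0.1, 0.5, 0.2]
finger_gap: 0.569
grip_force: 64.3
```

Run:
```python
from h import *
p,d,P=shot("top","t3"); p2,_,_=shot("scene","s3")
a=cv2.resize(p[110:210,140:260],None,fx=4,fy=4,interpolation=cv2.INTER_CUBIC)
b=cv2.resize(p2[160:260,250:370],None,fx=4,fy=4,interpolation=cv2.INTER_CUBIC)
cv2.imwrite("pics/c3.png",np.hstack([a,b])[...,::-1][:,:]); 
cv2.imwrite("pics/c3.png",cv2.resize(cv2.imread("pics/c3.png"),(800,333)))
```

```text
(no output)
```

View pics/c3.png

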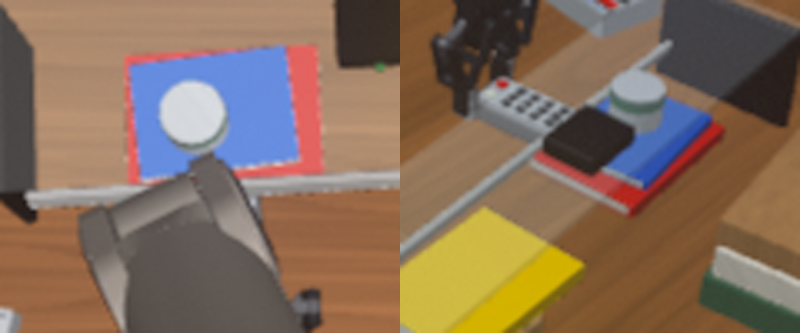

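The remote is coming out in the gripper (right half, about (515,110)). The pile is still upright behind the rail, with the tin at (640,95).

Call:
jog_arm(
  steps=[40,-4,0,0,0,40,-4,0,0,0,40,-4,0,0,0,40,-4,0,0,0,40,-4,0,0,0,40,-4,0,0,0,40,-4,0,0,0,40,-4,0,0,0,40,-4,0,0,0,40,-4,0,0,0,40,-4,0,0,0],
)

```text
time: 8.13
ee_pos: [0.475, 0.0881, -0.0012]
orientation: [-3.137, -0.138, -0.01]
force: [9.2, 0.9, -2.2]
finger_gap: 0.567
grip_force: 63.8
```

Call:
jog_arm(
  steps=[40,-4,0,0,0,40,-4,0,0,0,40,-4,0,0,0,40,-4,0,0,0,40,-4,0,0,0,40,-4,0,0,0,40,-4,0,0,0,40,-4,0,0,0,40,-4,0,0,0,40,-4,0,0,0,40,0,0,0,0,40,0,0,0,0],
)

```text
time: 9.13
ee_pos: [0.4308, 0.0837, -0.0022]
orientation: [3.138, 0.138, -0.004]
force: [-2.6, -0.0, 4.8]
finger_gap: 0.57
grip_force: 64.8
```

Run:
```python
from h import *
p,d,P=shot("top","t4"); p2,d2,P2=shot("scene","s4")
a=cv2.resize(p[110:210,140:260],None,fx=4,fy=4,interpolation=cv2.INTER_CUBIC)
b=cv2.resize(p2[160:260,250:370],None,fx=4,fy=4,interpolation=cv2.INTER_CUBIC)
cv2.imwrite("pics/c4.png",cv2.resize(np.hstack([a,b])[...,::-1],(800,333)))
```

```text
(no output)
```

View pics/c4.png

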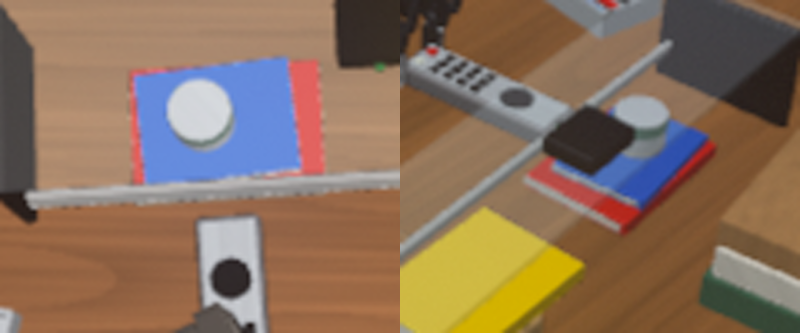

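The pile has settled flat behind the rail with the tin standing at (200,112) in the left half. The remote is clear, its far end at (230,218). Next I regrasp it at its centre.

Call:
jog_arm(
  steps=[70,0,0,0,0,70,0,0,0,0,70,0,0,0,0,70,12,0,0,0,70,20,0,0,0,70,20,0,0,0,70,20,0,0,0,70,10,0,0,0,70,0,0,0,0],
)

```text
time: 9.98
ee_pos: [0.5167, 0.0915, -0.0018]
orientation: [-3.138, -0.136, -0.004]
force: [0.5, -0.8, 0.1]
finger_gap: 0.821
grip_force: 0.0
```

Run:
```python
from h import *
p,d,P=shot("top","t5"); p2,d2,P2=shot("scene","s5")
s=arm.sense();print(s["ee_pos"],s["orientation"],s["force"])
a=cv2.resize(p[120:240,160:304],None,fx=3,fy=3,interpolation=cv2.INTER_CUBIC)
b=cv2.resize(p2[150:270,190:334],None,fx=3,fy=3,interpolation=cv2.INTER_CUBIC)
cv2.imwrite("pics/c5.png",cv2.resize(np.hstack([a,b])[...,::-1],(800,333)))
for n,D,Q in(("top",d,P),("scene",d2,P2)):
  for t in("remote_center","rednote_center","bluepad_center","tin_center"):
    for o in arm.outline_of(n,t)[:2]:
        m=o["region"]&(D>0);q=Q[m];
        print(n,t,round(o["score"],2),np.round(o["box"]),np.round(np.median(q,0),3),np.round(np.percentile(q,[3,97],axis=0),3).tolist())
        if t[:3]=="rem":
            q=q[q[:,2]>.015];print(cv2.minAreaRect((q[:,:2]*1000).astype(np.float32)))
```

```text
[ 0.51300574  0.09090339 -0.00241966] [ 3.13815633e+00  1.37548385e-01 -2.66170364e-03] [-1.25205377  0.02807653 -0.23307039]
scene remote_center 0.7 [220. 196. 237. 224.] [ 0.495 -0.093  0.018] [[0.444, -0.136, 0.002], [0.532, -0.042, 0.022]]
((488.6658935546875, -88.04241943359375), (34.37992477416992, 121.51309204101562), 42.10858917236328)
scene remote_center 0.54 [249. 177. 284. 190.] [0.507 0.081 0.026] [[0.436, 0.061, 0.011], [0.532, 0.112, 0.029]]
((482.6517639160156, 88.96846008300781), (102.0361099243164, 54.784542083740234), 4.578638076782227)
scene rednote_center 0.73 [202. 152. 370. 304.] [ 0.702 -0.116  0.115] [[0.621, -0.296, 0.018], [0.771, 0.258, 0.13]]
scene rednote_center 0.66 [309. 202. 344. 230.] [0.719 0.055 0.015] [[0.698, 0.032, 0.006], [0.727, 0.167, 0.02]]
scene bluepad_center 0.51 [315. 199. 340. 222.] [0.71  0.107 0.027] [[0.697, 0.055, 0.017], [0.726, 0.169, 0.032]]
```

View pics/c5.png

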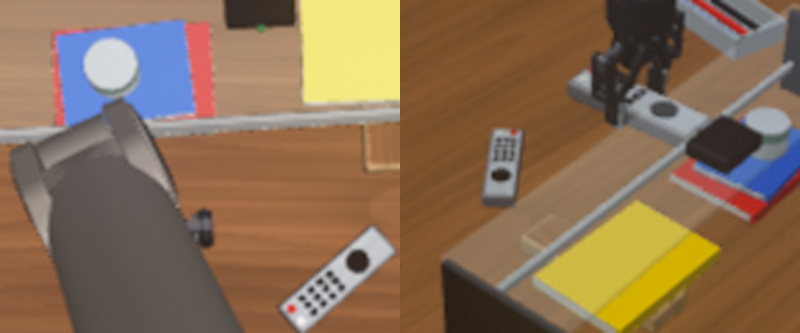

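The gripper straddles the remote near its centre. Now close and lift.

Call:
jog_arm(
  steps=[55,0,0,0,0,40,0,0,0,0,40,0,0,0,0,40,0,0,0,0,40,0,0,0,0,40,-10,0,-10,0,40,-20,0,-25,0,40,-20,0,-30,0,40,0,0,-30,0,40,0,0,-25,0,40,0,0,0,0],
)

```text
time: 11.4
ee_pos: [0.4672, 0.0875, 0.1223]
orientation: [-3.138, -0.137, -0.014]
force: [1.1, 0.6, -1.0]
finger_gap: 0.576
grip_force: 63.2
```

Run:
```python
from h import *
p,d,P=shot("scene","s6"); s=arm.sense();print(s["ee_pos"],s["orientation"],s["finger_gap"])
h=P[(P[...,2]>.1)&(P[...,2]<.2)&(abs(P[...,0]-.47)<.14)&(P[...,1]<.15)&(P[...,1]>.02)]
for o in arm.outline_of("scene","remote_center")[:2]:
    m=o["region"]&(d>0);q=P[m];print(o["box"],np.round(np.percentile(q,[2,50,98],axis=0),3).tolist())
    t=q[abs(q[:,2]-np.median(q[:,2]))<.02];k=np.linalg.lstsq(np.c_[t[:,:2],np.ones(len(t))],t[:,2],rcond=None)[0];print(k)
```

```text
[0.46593729 0.08702736 0.12007507] [-3.13834439 -0.13712184 -0.0086744 ] 0.5718940847486811
[238.7, 136.8, 293.4, 159.4] [[0.391, 0.056, 0.095], [0.5, 0.076, 0.148], [0.555, 0.154, 0.153]]
[-0.02722876  0.17762565  0.14456822]
[221.6, 195.1, 235.1, 223.3] [[0.445, -0.136, 0.003], [0.493, -0.092, 0.018], [0.532, -0.042, 0.022]]
[-0.07254665 -0.05147595  0.04826223]
```

Call:
jog_arm(
  steps=[40,0,0,0,-1.6,40,-3,20,0,0,40,-3,32,0,0,40,-3,36,0,0,40,-3,36,0,0,40,-3,36,0,0,40,-3,36,0,0,40,-3,36,0,0,40,-3,36,0,0,40,-3,36,0,0,40,-3,36,0,0,40,-3,30,0,0],
)

```text
time: 12.5
ee_pos: [0.4722, -0.287, 0.1155]
orientation: [-3.135, -0.179, 0.006]
force: [0.2, 0.3, -1.3]
finger_gap: 0.572
grip_force: 63.0
```

Call:
jog_arm(
  steps=[40,-3,12,0,0,40,0,0,0,0,40,0,0,0,0,40,0,0,0,0],
)

```text
time: 12.83
ee_pos: [0.4722, -0.2944, 0.1167]
orientation: [-3.133, -0.185, 0.003]
force: [-0.2, 0.2, -1.3]
finger_gap: 0.574
grip_force: 63.0
```

Run:
```python
from h import *
s=arm.sense();print(s["ee_pos"],s["orientation"],2*np.degrees(np.arctan(s["orientation"][1]/s["orientation"][0])))
p,d,P=shot("scene","s7");p2,d2,P2=shot("top","t7")
for n,D,Q in(("scene",d,P),("top",d2,P2)):
  for o in arm.outline_of(n,"remote_center")[:3]:
    m=o["region"]&(D>0);q=Q[m];print(n,o["box"],np.round(np.percentile(q,[2,50,98],axis=0),3).tolist())
    q=q[abs(q[:,2]-np.median(q[:,2]))<.02];print(cv2.minAreaRect((q[:,:2]*1000).astype(np.float32)))
a=cv2.resize(p2[170:290,300:420],None,fx=3.3,fy=3.3,interpolation=cv2.INTER_CUBIC)
b=cv2.resize(p[150:270,100:220],None,fx=3.3,fy=3.3,interpolation=cv2.INTER_CUBIC)
cv2.imwrite("pics/c7.png",np.hstack([a,b])[...,::-1])
```

```text
[ 0.47219442 -0.2943695   0.11665239] [-3.13348713 -0.18488365  0.00315346] 6.753361526711773
scene [134.7, 195.6, 196.1, 226.8] [[0.398, -0.326, 0.123], [0.515, -0.295, 0.143], [0.561, -0.263, 0.147]]
((476.515380859375, -292.4146423339844), (171.82992553710938, 56.1771240234375), 6.299605369567871)
scene [223.4, 195.1, 235.6, 224.6] [[0.446, -0.137, 0.007], [0.495, -0.095, 0.018], [0.534, -0.043, 0.022]]
((487.39910888671875, -86.71385192871094), (33.83419418334961, 124.84760284423828), 42.28565979003906)
top [360.0, 181.7, 393.1, 259.5] [[0.393, -0.322, 0.123], [0.45, -0.287, 0.14], [0.556, -0.261, 0.144]]
((474.3422546386719, -292.90179443359375), (169.76817321777344, 50.913116455078125), 7.257503986358643)
top [259.1, 198.9, 303.5, 241.2] [[0.443, -0.133, -0.001], [0.484, -0.085, 0.014], [0.526, -0.043, 0.019]]
((486.2518310546875, -85.93516540527344), (36.838809967041016, 116.53952026367188), 41.93122100830078)
```

View pics/c7.png

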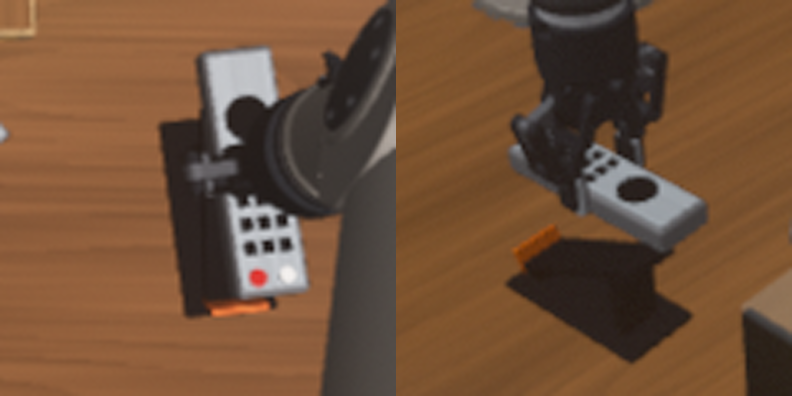

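The remote is held level over the stand, its lower end above the orange lip in the left half at (240,305). It needs about 5.5 mm more toward -y. Then I lower it.

Call:
jog_arm(
  steps=[40,0,5.5,5,0,40,0,0,10,0,40,0,0,10,0,40,0,0,7,0,40,0,0,3,0,40,0,0,3,0,40,0,0,3,0,40,0,0,3,0,40,0,0,0,0],
)

```text
time: 13.78
ee_pos: [0.4713, -0.3025, 0.0743]
orientation: [-3.136, -0.181, 0.006]
force: [-7.3, 1.3, 10.3]
finger_gap: 0.571
grip_force: 66.1
```

Call:
jog_arm(
  steps=[40,0,-1.5,2,0,40,0,-1,2,0,40,0,0,2,0,40,0,0,2,0,40,0,0,0,0,40,0,0,0,0],
)

```text
time: 14.28
ee_pos: [0.4706, -0.3023, 0.067]
orientation: [3.134, 0.177, -0.005]
force: [-8.2, -2.4, 10.1]
finger_gap: 0.573
grip_force: 67.9
```

Call:
jog_arm(
  steps=[40,0,-1,2,0,40,0,-1,2,0,40,0,0,2,0,40,0,0,2,0,40,0,0,2,0,40,0,0,0,0,40,0,0,0,0],
)

```text
time: 14.87
ee_pos: [0.4709, -0.302, 0.0583]
orientation: [3.132, 0.176, -0.003]
force: [-9.2, -4.1, 16.6]
finger_gap: 0.57
grip_force: 70.9
```

```bash
cat > m.py <<'E'
from h import *
import sys
tag=sys.argv[1]
s=arm.sense();print(s["ee_pos"],s["force"],s["finger_gap"])
p,d,P=shot("scene","s"+tag);p2,d2,P2=shot("top","t"+tag)
o0=np.array([.4555,-.3006]);a=np.radians(6.6);ex=np.array([np.cos(a),np.sin(a)]);ey=np.array([-ex[1],ex[0]])
for n,D,Q in(("scene",d,P),("top",d2,P2)):
  for o in arm.outline_of(n,"remote_center")[:3]:
    m=o["region"]&(D>0);q=Q[m]
    if np.median(q[:,1])>-.2: continue
    X=(q[:,:2]-o0)@ex;Y=(q[:,:2]-o0)@ey;A=np.c_[X,Y,np.ones(len(X))];w=np.ones(len(X),bool)
    for _ in range(10):
        k=np.linalg.lstsq(A[w],q[w,2],rcond=None)[0];w=abs(A@k-q[:,2])<.004
    print(n,w.sum(),len(w),"slopes",np.round(np.degrees(np.arctan(k[:2])),1),"top z at x=7.4+4.6:",k@[.0028,0,1],"X",np.percentile(X[w],[1,99]),"Y",np.percentile(Y[w],[2,98]),cv2.minAreaRect((np.c_[X,Y][w]*1000).astype(np.float32)))
a=cv2.resize(p2[170:290,300:420],None,fx=3.3,fy=3.3,interpolation=cv2.INTER_CUBIC)
b=cv2.resize(p[150:270,100:220],None,fx=3.3,fy=3.3,interpolation=cv2.INTER_CUBIC)
cv2.imwrite(f"pics/c{tag}.png",np.hstack([a,b])[...,::-1])
E
python3 m.py 8
```

```text
[ 0.47093927 -0.30203344  0.05831759] [-9.21543547 -4.13792992 16.55939018] 0.5703202352774909
scene 202 562 slopes [24.3 -5.2] top z at x=7.4+4.6: 0.07880234492008968 X [-0.05142651  0.09625356] Y [-0.02817659  0.01543822] ((21.40631866455078, -8.807731628417969), (152.96495056152344, 48.133079528808594), 4.745604991912842)
top 828 1006 slopes [24.8 -1.5] top z at x=7.4+4.6: 0.07824445199997064 X [-0.0595757   0.09093363] Y [-0.02373846  0.02260557] ((15.850181579589844, -1.0528392791748047), (50.06134796142578, 153.02748107910156), 89.31615447998047)
```

Now at 24.8° and flush with the ramp. Slide it down-slope towards the lip.

Call:
jog_arm(
  steps=[40,-2,-0.3,0.7,0,40,-2,0,0.8,0,40,-2,0,0.9,0,40,-2,0,0.9,0,40,0,0,0,0,40,0,0,0,0],
)

```text
time: 15.57
ee_pos: [0.4709, -0.3021, 0.0583]
orientation: [3.129, 0.178, 0.02]
force: [0.6, -2.0, 22.5]
finger_gap: 0.569
grip_force: 71.6
```

Call:
jog_arm(
  steps=[40,-1.5,0,0.7,0,40,-1,0,0.5,0,40,0,0,0,0],
)

```text
time: 15.82
ee_pos: [0.4705, -0.3021, 0.058]
orientation: [3.128, 0.181, 0.025]
force: [3.9, -0.4, 25.6]
finger_gap: 0.575
grip_force: 71.8
```

Call:
jog_arm(
  steps=[40,0,0,-1.5,0,40,0,0,-1.5,0,40,-1,0,-1,0,40,0,0,0,0,40,0,0,0,0],
)

```text
time: 16.23
ee_pos: [0.4602, -0.2985, 0.0545]
orientation: [-3.135, -0.181, 0.003]
force: [-0.7, 0.0, -1.1]
finger_gap: 0.572
grip_force: 68.7
```

Call:
jog_arm(
  steps=[40,-1.5,0,0.6,0,40,-1.5,0,0.6,0,40,0,0,0,0,40,0,0,0,0],
)

```text
time: 16.57
ee_pos: [0.4578, -0.2992, 0.054]
orientation: [-3.136, -0.181, 0.001]
force: [-0.8, 0.2, -1.6]
finger_gap: 0.577
grip_force: 68.7
```

```bash
python3 m.py 9
```

```text
[ 0.45781411 -0.29917532  0.05400559] [-0.79791966  0.24283259 -1.59129462] 0.5767669630976112
scene 315 549 slopes [23.8  3.6] top z at x=7.4+4.6: 0.08350667424186813 X [-0.06398602  0.08213731] Y [-0.02330256  0.02297845] ((8.339927673339844, 1.3703422546386719), (51.337364196777344, 150.96910095214844), 89.561279296875)
top 834 1032 slopes [24.  -0.8] top z at x=7.4+4.6: 0.07987960760355493 X [-0.07171798  0.07988855] Y [-0.01873104  0.02652871] ((4.022605895996094, 2.5984268188476562), (154.79458618164062, 50.08031463623047), 0.48632943630218506)
```

Call:
jog_arm(
  steps=[40,-1,1,1.2,0,40,-1,0.5,1,0,40,-1,0,0.5,0,40,0,0,0,0,40,0,0,0,0],
)

```text
time: 17.18
ee_pos: [0.4566, -0.3011, 0.0521]
orientation: [3.136, 0.182, 0.004]
force: [1.3, 1.0, 1.5]
finger_gap: 0.573
grip_force: 68.9
```

Call:
jog_arm(
  steps=[40,-1.5,0,0.5,0,40,-1.5,0,0.5,0,40,-1,0,0.4,0,40,0,0,0,0,40,0,0,0,0],
)

```text
time: 17.6
ee_pos: [0.4565, -0.3011, 0.0523]
orientation: [3.134, 0.183, 0.014]
force: [7.7, 2.1, 4.9]
finger_gap: 0.568
grip_force: 69.4
```

Along-slope force is 9 N with only about 1 N normal, so the remote is against the lip. Release it and rise.

Call:
jog_arm(
  steps=[52,0,0,0,0,60,0,0,0,0,70,0,0,0,0,70,0,0,0,0,70,0,0,-10,0,70,0,0,-25,0,70,0,0,-35,0,70,-10,0,-35,0,70,-30,0,-20,0,70,-30,0,0,0,70,0,0,0,0],
)

```text
time: 18.52
ee_pos: [0.3762, -0.3117, 0.1769]
orientation: [3.135, 0.172, -0.005]
force: [-1.4, 0.2, -0.8]
finger_gap: 0.82
grip_force: 0.0
```

```bash
python3 m.py 10
python3 - <<'E'
from h import *
z=np.load("/tmp/s10.npz");p,d=z["p"],z["d"]
a=cv2.imread("pics/c10.png")
b=cv2.resize(p[150:290,180:380],(792,396*792//792),interpolation=cv2.INTER_CUBIC)[...,::-1]
cv2.imwrite("pics/f10.png",cv2.resize(np.vstack([a,b]),(600,600)))
E
```

```text
[ 0.37617217 -0.31174119  0.17687974] [-1.37075422  0.24785901 -0.82728304] 0.8200925591639162
scene 402 653 slopes [24.5  3.3] top z at x=7.4+4.6: 0.08221422304076494 X [-0.06411552  0.08047816] Y [-0.02477872  0.01929077] ((6.930000305175781, -2.9205474853515625), (151.90464782714844, 47.578704833984375), 0.9005336761474609)
top 1231 1493 slopes [24.7 -0.8] top z at x=7.4+4.6: 0.07842435991511776 X [-0.06831398  0.0767143 ] Y [-0.02202488  0.02459302] ((3.3050460815429688, 1.2029170989990234), (153.62518310546875, 50.551918029785156), 0.2554146349430084)
```

View pics/f10.png

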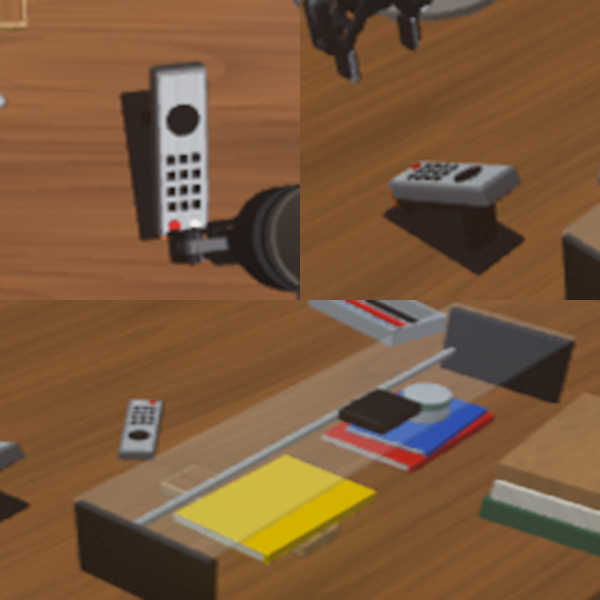

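The remote lies flush on the ramp at the lip: top face centre at x 3.3 mm against 2.75 mm expected, y about 1 mm, yaw within 1°. The pile is flat with the tin upright, and the gripper is clear.

```bash
python3 -c "
from rig import arm
print(arm.finish_job())"
```

```text
the job is handed in; nothing more can be done
None
```

The remote was drawn out and laid on the stand against the lip, the pile settled flat with the tin upright, the other pile was left alone, and the job was handed in at about 19 s (no verdict was returned).

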